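# Battery from cradle to tube mixer

### The job

Move the battery pack from the low charging cradle to the cordless tube mixer: press the cradle's catch pad so that the pack springs loose, draw it straight out along the slide, and slide it the same way round, nose first, into the mixer's dovetail bay until the catch clicks up behind it. Let go, and leave the other things on the bench where they stand.

Things in the scene. Friction and masses are not known exactly. Their poses are not given: they have to be found in the camera images.
- pack (a point): Battery pack, grey, upright block 60 long (x) x 34 wide (y) x 48 tall mm on a 10 mm high dovetail foot (60 long, 51 wide below, 42 above, bright metal); 58 mm tall in all, about 0.2 kg. The point is at the centre of the grey block, 34 mm above the foot's underside; x points to its nose (into the bay), z up. It starts locked in the charging cradle. Grip it across the 34 mm width, above the rails.
- pack_nose (a point): Centre of the pack's nose face, 30 mm ahead (x) of the pack's point, same axes.
- charger_seat (a point): Charging cradle: white base with a bay and a low housing behind it (36 mm tall, 80 wide, from 44 to 110 mm beyond this point). The point is where the pack's point lies when locked, 48 mm above the table; x runs level along the slide into the bay, y to the left of that, z up.
- charger_mouth (a point): Cradle's bay, centre of its mouth: on the flat floor (14 mm above the table) between the flare's ends, 76 mm before the seat (same axes). Two undercut dovetail rails, tops 26 mm above the table, outer faces 36 mm off the centre line; straight from 58 mm before the seat to the stop, about 1.5 mm play each side (3 mm upwards); the 18 mm flare takes up about 5 mm. A flat apron of the same height, 84 mm wide, runs on to 145 mm before the seat, so the pack can be set down on it.
- charger_pad (a point): Cradle's catch pad: black, 24 x 20 mm, 50 mm before the seat, 53 mm left (+y) of its centre line, 36 mm above the table. The point is the centre of its top, axes as the seat. Pressed straight down about 8 mm (2 to 6 N) it lowers the tongue. The pack then springs 14 to 20 mm out, over the tongue (which lifts it about 1 mm), and stays unlocked when the pad is let go.
- mixer_seat (a point): Cordless tube mixer: the same kind of bay, empty, before a tall white body (92 mm tall, 110 wide, from 75 to 190 mm beyond this point) with a rubber cup on top (122 mm). The point is where the pack's point shall lie when locked, 48 mm above the table; x runs level along the slide into the bay, y to the left of that, z up.
- mixer_mouth (a point): Mixer's bay, centre of its mouth: on the flat floor (14 mm above the table) between the flare's ends, 76 mm before the seat (same axes). Two undercut dovetail rails, tops 26 mm above the table, outer faces 36 mm off the centre line; straight from 58 mm before the seat to the stop, about 1.5 mm play each side (3 mm upwards); the 18 mm flare takes up about 5 mm. A flat apron of the same height, 84 mm wide, runs on to 145 mm before the seat, so the pack can be set down on it.
- mixer_pad (a point): Mixer's catch pad: black, 24 x 20 mm, 50 mm before the seat, 53 mm left (+y) of its centre line, 36 mm above the table. The point is the centre of its top, axes as the seat. Pressed straight down about 8 mm (2 to 6 N) it lowers the tongue. Here it need not be pressed.
- charger_catch (a joint): Cradle's catch, m pressed down: 0 up, 0.009 fully down. It moves a steel tongue in the bay's floor, 30 to 48 mm before the seat, 7 mm high, sloped on the mouth side, which locks behind the pack's tail. 
- mixer_catch (a joint): Mixer's catch, m pressed down: 0 up, 0.009 fully down. It moves a steel tongue in the bay's floor, 30 to 48 mm before the seat, 7 mm high, sloped on the mouth side, which locks behind the pack's tail. The pack, pushed in, rides over it (6 to 15 N in all) to the stop, 2.5 mm past the locked place; the tongue then springs up and the pack, let go, comes back against it.
- mixer_ejector (a joint): Sprung ejector in the stop (72 mm wide, 48 mm above the table) at the mixer bay's far end, 22 mm above the floor, m out towards the mouth: 0.017 free, 0.0025 pack locked, 0 pack against the stop. Pushes the pack back out with 2.5 to 4 N unless it is locked. The cradle has the same.
- battery: The same pack; origin at the centre of its underside.
- dish: Loose bystander: shallow glass dish, 72 mm across, 16 tall, between the docks. Origins of all bystanders: centre of the underside.
- jar: Loose bystander: small amber jar, 36 mm across, 50 tall, between the docks.
- tip_box: Loose bystander: clear tip box 120 x 85 x 52 mm, left side.
- tube_rack: Loose bystander: white rack 70 x 160 mm with capped tubes, 93 mm tall, left side.
- wash_bottle: Loose bystander: white bottle 64 mm across, 150 tall, right side.
- timer: Loose bystander: flat white timer 65 x 65 x 20 mm, right side.
Mind the look-alikes: they are no part of the job. What is shaped like the battery but pink or purple is not meant.

How it is judged:
On the way, in this order (a step that is already met when the one before it is completed fails the run):
1. the cradle's catch is pressed down (more than 6 mm) (value of joint charger_catch above 0.006 m), for 0.05 s.
2. the pack is drawn out, clear of the cradle's bay (more than 90 mm from its seat) (distance between pack and charger_seat above 0.09 m), for 0.1 s.
At the end, for the whole second after the job is handed in: The pack rests locked in the mixer's bay, nose first: its point within 4 mm of the mixer's seat point, its nose 25 mm or more ahead of it, the mixer's catch up (under 2 mm), the pack at rest (distance between pack and mixer_seat below 0.004 m and distance between pack_nose and mixer_seat below 0.034 m and x of pack_nose in the frame of mixer_seat above 0.025 m and value of joint mixer_catch below 0.002 m and linear speed of battery below 0.01 m/s); the robot touches nothing.
It fails at once if a bystander (dish, jar, tip box, tube rack, bottle, timer) is moved more than 30 mm (distance of any of dish, jar, tip_box, tube_rack, wash_bottle, timer from where it was at the start of the episode above 0.03 m).
It also fails if it takes over 61 s, if anything falls off the work surface, if the arm or the gripper's body presses on something with over 40 N, if the wrist force passes 120 N, or if a joint passes its speed limit or range.

### The arm

A 6-joint arm with a two-finger parallel gripper is mounted at the origin on the work surface. World frame = base frame: x ahead of the robot, y to its left, z up, the work surface at z = 0. Lengths are in m, angles in rad, forces in N, time in s.
With the tool pointing down it reaches from about 0.35 to 0.775 m from the base axis. Payload 5.5 kg.
Tool frame: the origin (TCP) lies on the centre line of the jaws, within the pads' length; the fingertips stand 11 mm ahead of it and the grasp point (between the pads) lies 8 mm behind it (env.nose_length is the distance from the TCP to the fingertips, in m); x points along the fingers, z is the direction in which the jaws open and shut, and the axes are right-handed (so a half turn about x gives the same grasp; the last joint's range is limited). The gripper opens to 85 mm and grips with 20 to 120 N. Pads are 22 mm wide; open, the fingers measure 114 mm over their backs; the gripper's body (76 mm by 85 mm) begins 54 mm behind the grasp point. The pads swing forward as they close: fully open they stand 13 mm farther back than shut.
Start: joints at [-1.479, 0.313, 0.046, 1.304, 0, 1.431], TCP at [0.132, -0.56, 0.242] pointing down, gripper open.
Joint ranges: [-2.76, 2.76], [-0.86, 1.69], [-1.03, 1.26], [-2.2, 2.34], [-1.47, 1.5], [-3.14, 3.14]. Speed limits (rad/s): [2.57, 2.57, 3.14, 3.14, 3.14, 3.14].

### API

Orientations are given as a unit quaternion [w, x, y, z].
In Python, from workcell import env gives the robot as it stands. The module is installed in compiled form; this text tells all that it offers.
- The arm moves only by the tool step_arm, never from a script. Its argument "moves" is a list that holds one entry, the list of rows, each a list of 7 numbers: the turn, a rotation vector about the tool's x, y, z in rad, then the shift along the tool's x, y, z in m, then the opening, from 0 (shut) to 1 (fully open). In form: [[[rx, ry, rz, tx, ty, tz, grip], ...]]. A call has 1 to 12 rows; each row is the pose to reach, as a shift and turn from the pose measured when the call began, along the tool's axes at that moment; what a row does not reach only later rows make up. A row lasts 1/10 s, in which the tool goes at most 50 mm and 8.59 degrees, less where a joint would pass 70% of its speed; a pose out of reach is approached as far as the arm can. A call with a gripper value outside its range is refused whole. The fingers move at their own pace and stop on an object; "force" is the grip in N (left out, the last holds). Time passes only in rows, so rows that repeat a pose let the fingers close. It gives the time, the measured TCP pose, the force and the opening at its end, in the units of the state.
- env.get_state(): the state, without advancing time (a new reading comes with each control period).
- env.read_camera(name): name is "scene" or "top" or "wrist"; returns (picture, depth): 420x560x3 uint8, red, green, blue; 420x560 float32, m along the optical axis (not along the pixel's ray), 0 where there is no reading.
- env.get_calibration(name): a dict with "mtx" (3x3 intrinsics, pixels), "distortion" ([k1, k2, p1, p2, k3] as OpenCV has them; the pictures are not rectified), "camera_from_world" (4x4, takes a point from world to camera coordinates); the wrist camera has in their place "T_tool_cam" (4x4, takes a point from camera to tool coordinates, whose origin is the TCP and whose axes are the tool frame's). Camera axes: x right, y down, z forward; pixel columns grow to the right and rows downward; lengths in m; the calibration is good to about 2 mm. A picture is of the moment at which its call begins: read the wrist's pose just before it. get_calibration takes no time and is no camera call.
- env.hand_in(): hands the job in, once; it reports no verdict.
Trained networks look in the newest picture that a camera, given by its name, has taken for a name from the list of things; names that differ only in an ending like _2 or _b are one class to them, and where a whole thing is asked for, a point or a joint stands for the part that bears it (a point fixed in the world has none). Each returns a list of dicts, best first, with "confidence" (0 to 1); they miss things now and then, are a little off and sometimes report something else, mostly with a low value. They report only what shows in the picture. A call takes as long as a camera call. They do not tell look-alikes from the thing itself.
- env.boxes_of(camera, thing): "uv" ([column, row] in pixels, amid what is visible of it).
- env.silhouettes(camera, thing): "mask" (420x560 bool, what is visible of it) and "uv" ([column, row] in pixels, amid what is visible of it).
The state is a dict: "clock": time; "joint_pos": joint angles; "qvel": joint speeds; "tau": joint torques, N m; "tcp_pos": TCP position; "orientation": TCP orientation; "wrist_force": force on the tool from outside, world axes, zero at the start; "ft_torque": the same for the moment, N m; "finger_gap": finger opening in m.
Only numpy, scipy, OpenCV 4.12 (cv2) and the standard library are available. Lean on these libraries where they do the work, as an engineer would, in place of code of your own. Each camera call takes 0.05 s, during which the arm holds its last target.

## Working session

There is one attempt and no reset: what is moved stays moved. The work goes in short steps, Python scripts to look and compute and a tool call to move; the robot and the scene stay as the last step left them, time stands still between calls to the robot, and variables do not carry over. Pictures are saved under pics/ and viewed, and the job is handed in when it is done.

Besides the shell and the picture viewer there is one more tool, called after ">>>" in YAML: its name, and indented under it one key for each argument. step_arm: Moves the arm, as the interface text tells. Its arguments: {"type":"object","properties":{"moves":{"type":"array","items":{"type":"array","items":{"type":"array","items":{"type":"number"}}}},"force":{"type":"number"}},"required":["moves"]}

```bash
mkdir -p pics; ls; cat > h.py <<'E'
import numpy as np, cv2
from workcell import env
from scipy.spatial.transform import Rotation as R
def snap(cam,name):
    s=env.get_state(); im,d=env.read_camera(cam); cv2.imwrite('pics/'+name+'.png',im[:,:,::-1]); np.savez('/tmp/'+name+'.npz',im=im,d=d,p=s['tcp_pos'],q=s['orientation']); return s,im,d
def T_wc(cam,s=None):
    c=env.get_calibration(cam)
    if cam!='wrist': return np.linalg.inv(np.array(c['camera_from_world']))
    q=s['orientation']; T=np.eye(4); T[:3,:3]=R.from_quat([q[1],q[2],q[3],q[0]]).as_matrix(); T[:3,3]=s['tcp_pos']
    return T@np.array(c['T_tool_cam'])
def cloud(cam,d,s=None):
    c=env.get_calibration(cam); h,w=d.shape
    uv=np.stack(np.meshgrid(np.arange(w),np.arange(h)),-1).reshape(-1,1,2).astype(float)
    n=cv2.undistortPoints(uv,np.array(c['mtx']),np.array(c['distortion'])).reshape(h,w,2)
    P=np.concatenate([n*d[...,None],d[...,None]],-1); T=T_wc(cam,s)
    W=P@T[:3,:3].T+T[:3,3]; W[d<=0]=np.nan; return W
E
python3 - <<'E'
from h import *
for c in ['top','scene','wrist']: s,im,d=snap(c,c+'0')
print(s)
print(T_wc('top'),T_wc('scene'))
E
```

```text
pics
{'clock': 0.1, 'joint_pos': array([-1.47858436e+00,  3.13909212e-01,  4.51228422e-02,  1.30357552e+00,
        2.37984124e-05,  1.43119917e+00]), 'qvel': array([-0.00085383, -0.00146423,  0.00317291, -0.00044767,  0.0016434 ,
        0.00054513]), 'tau': array([ 2.65185976e-03, -4.81727350e+01,  2.99243098e+01,  1.27293082e-02,
       -1.00853115e-04,  4.35782823e-06]), 'tcp_pos': array([ 0.13206044, -0.5592066 ,  0.24151953]), 'orientation': array([ 0.55409181,  0.43922891,  0.55484365, -0.43841619]), 'wrist_force': array([-0.24289548, -0.24988666, -0.77516601]), 'ft_torque': array([0.0107269 , 0.01959953, 0.02873468]), 'finger_gap': 0.08518499970386394}
[[ 6.69378062e-04 -9.97350482e-01  7.27431598e-02  4.09727770e-01]
 [-9.99998201e-01 -7.96704514e-04 -1.72135460e-03  1.27900265e-02]
 [ 1.77474865e-03 -7.27418767e-02 -9.97349222e-01  1.48466414e+00]
 [ 0.00000000e+00  0.00000000e+00  0.00000000e+00  1.00000000e+00]] [[ 3.94148504e-01  7.16265751e-01 -5.75856172e-01  1.18273559e+00]
 [ 9.19046735e-01 -3.07343662e-01  2.46765015e-01 -2.48192792e-01]
 [-2.36416079e-04 -6.26500796e-01 -7.79420745e-01  9.52645579e-01]
 [ 0.00000000e+00  0.00000000e+00  0.00000000e+00  1.00000000e+00]]
```

View pics/top0.png

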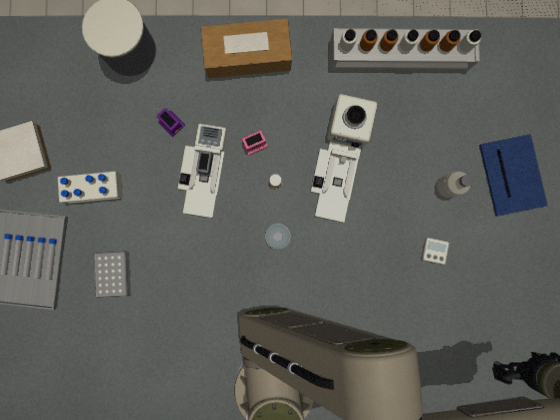

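View pics/scene0.png

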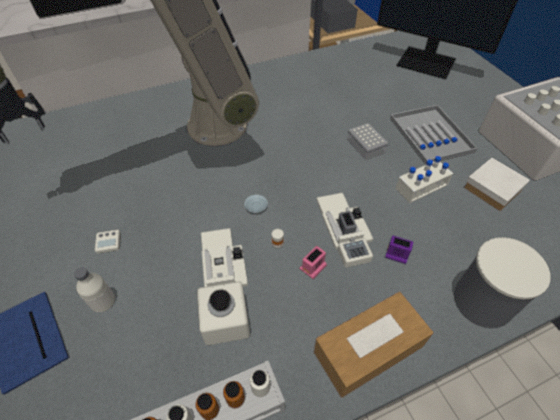

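The grey pack sits in the cradle at top (205,162). The look-alikes are pink at (254,142) and purple at (170,122). The mixer is at (336,190), with its body at (353,118). By colour and place I choose the grey one in the cradle, and I'll check it in a close crop.

```bash
python3 - <<'E'
from h import *
z=np.load('/tmp/top0.npz'); im,d=z['im'],z['d']
c=im[85:230,150:400]; cv2.imwrite('pics/crop0.png',cv2.resize(c,None,fx=3.2,fy=3.2,interpolation=cv2.INTER_CUBIC)[:,:,::-1])
W=cloud('top',d)
for uv in [(205,162),(204,155),(186,180),(200,205),(318,183),(338,182),(335,210),(353,100),(210,135),(190,205)]:
    print(uv,W[uv[1],uv[0]].round(4),im[uv[1],uv[0]])
for t in ['pack','charger_pad','mixer_pad','charger_catch','mixer_catch','charger_seat','mixer_seat','battery']:
    print(t,[(np.round(o['uv'],1),round(o['confidence'],2)) for o in env.boxes_of('top',t)][:4])
E
```

```text
(205, 162) [0.6248 0.1913 0.0687] [30 33 31]
(204, 155) [0.6434 0.1937 0.0724] [27 25 22]
(186, 180) [0.579  0.2471 0.0394] [17 20 19]
(200, 205) [0.5114 0.2107 0.0163] [198 198 185]
(318, 183) [ 0.5718 -0.1186  0.0324] [69 69 68]
(338, 182) [ 0.5756 -0.1754  0.0237] [119 119 113]
(335, 210) [ 0.498  -0.168   0.0104] [196 195 186]
(353, 100) [ 0.7922 -0.2102  0.0864] [194 195 176]
(210, 135) [0.7068 0.1828 0.0312] [78 79 84]
(190, 205) [0.5116 0.2392 0.013 ] [191 191 176]
pack [(array([257.3, 143.4]), 0.94), (array([205.9, 164.4]), 0.84), (array([166.4, 124. ]), 0.8)]
charger_pad [(array([184.6, 178.4]), 0.65), (array([ 89.5, 189.2]), 0.48), (array([207.2, 163.8]), 0.4)]
mixer_pad [(array([319.4, 184.9]), 0.67)]
charger_catch [(array([203.6, 176.4]), 0.58), (array([ 87.6, 190.4]), 0.51)]
mixer_catch []
charger_seat [(array([200.6, 180.1]), 0.63)]
mixer_seat [(array([339.9, 157.6]), 0.97), (array([113.5, 273. ]), 0.62)]
battery [(array([172.3, 125.1]), 0.94), (array([253.9, 141.2]), 0.82), (array([205.3, 161.7]), 0.56)]
```

View pics/crop0.png

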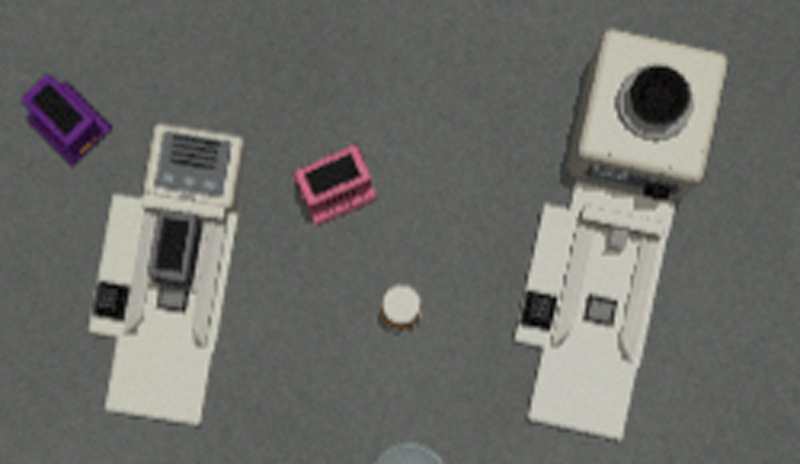

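```bash
cat >> h.py <<'E'
def ray(cam,uv,z,s=None):
    c=env.get_calibration(cam); uv=np.array(uv,float).reshape(-1,1,2)
    n=cv2.undistortPoints(uv,np.array(c['mtx']),np.array(c['distortion'])).reshape(-1,2)
    T=T_wc(cam,s); D=np.c_[n,np.ones(len(n))]@T[:3,:3].T; o=T[:3,3]
    return o+D*((z-o[2])/D[:,2])[:,None]
def proj(cam,P,s=None):
    c=env.get_calibration(cam); Ti=np.linalg.inv(T_wc(cam,s)); P=np.atleast_2d(P)@Ti[:3,:3].T+Ti[:3,3]
    return cv2.projectPoints(P,np.zeros(3),np.zeros(3),np.array(c['mtx']),np.array(c['distortion']))[0].reshape(-1,2)
def dock(x,y,yaw):  # model edge points rel. seat; returns fn local->world (z is above table)
    c,s_=np.cos(yaw),np.sin(yaw)
    return lambda L: np.c_[x+c*L[:,0]-s_*L[:,1], y+s_*L[:,0]+c*L[:,1], L[:,2]]
E
python3 - <<'E'
from h import *
f=lambda p:[150+p[0]/3.2,85+p[1]/3.2]
for nm,pts in [('ch',[(107,408),(200,423)]),('mx',[(529,418),(622,438)])]:
    P=ray('top',[f(p) for p in pts],0.014); m=P.mean(0); v=P[1]-P[0]; a=np.arctan2(v[1],v[0])+np.pi/2
    seat=m[:2]+0.145*np.array([np.cos(a),np.sin(a)])
    print(nm,P.round(4),np.linalg.norm(v),np.degrees(a),seat)
print(ray('top',[f((174,247))],0.072),ray('top',[f((111,301)),f((538,310))],0.036))
print(env.get_calibration('wrist'))
E
```

```text
ch [[0.4904 0.2572 0.014 ]
 [0.4773 0.1756 0.014 ]] 0.0826566795840755 -9.093845880992154 [0.62705103 0.1934909 ]
mx [[ 0.4819 -0.1122  0.014 ]
 [ 0.4645 -0.1936  0.014 ]] 0.08317856573400818 -12.120560048012926 [ 0.61497888 -0.18335267]
[[0.62381346 0.19256025 0.072     ]] [[ 0.58205385  0.25129802  0.036     ]
 [ 0.57449498 -0.11868244  0.036     ]]
{'mtx': array([[325.10721657,   0.        , 273.22551929],
       [  0.        , 325.10721657, 209.20891942],
       [  0.        ,   0.        ,   1.        ]]), 'distortion': array([0.01752174, 0.        , 0.        , 0.        , 0.        ]), 'T_tool_cam': array([[ 3.75286570e-04, -2.96472199e-01,  9.55041410e-01,
        -1.32696258e-01],
       [ 3.13106664e-04, -9.55041395e-01, -2.96472317e-01,
         7.47091792e-02],
       [ 9.99999881e-01,  4.10291909e-04, -2.65586788e-04,
        -6.22751302e-04],
       [ 0.00000000e+00,  0.00000000e+00,  0.00000000e+00,
         1.00000000e+00]])}
```

View pics/wrist0.png

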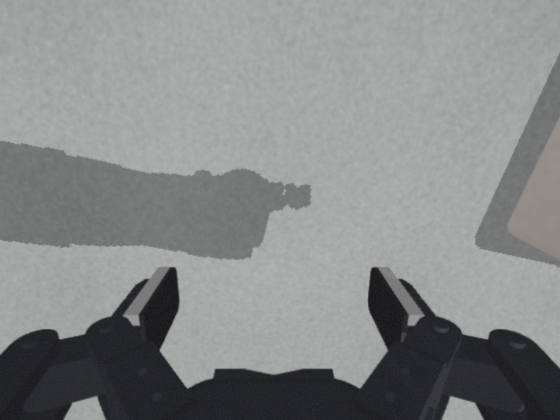

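```bash
cat >> h.py <<'E'
def Rt(yaw,sgn): # tool x down, tool y = sgn*X_dock ; sgn=-1: z=+Ydock
    X=np.array([np.cos(yaw),np.sin(yaw),0]); x=np.array([0,0,-1.]); y=sgn*X; z=np.cross(x,y); return np.c_[x,y,z]
def rel(pos,Rg):
    s=env.get_state(); q=s['orientation']; R0=R.from_quat([q[1],q[2],q[3],q[0]]).as_matrix()
    t=R0.T@(np.array(pos)-s['tcp_pos']); r=R.from_matrix(R0.T@Rg).as_rotvec(); return r.round(4),t.round(4)
E
python3 - <<'E'
from h import *
s=env.get_state(); q=s['orientation']; print(R.from_quat([q[1],q[2],q[3],q[0]]).as_matrix().round(3))
for sg in (1,-1):
    print(sg, rel([0.47,-0.15,0.25],Rt(np.radians(-12.1),sg)))
E
```

```text
[[ 0.     0.973  0.23 ]
 [-0.     0.23  -0.973]
 [-1.    -0.     0.   ]]
1 (array([ 4.43e-01,  1.00e-04, -0.00e+00]), array([-0.0077,  0.423 , -0.3211]))
-1 (array([-2.6986e+00,  0.0000e+00,  2.0000e-04]), array([-0.0077,  0.423 , -0.3211]))
```

```bash
python3 - <<'E'
from h import *
print(rel([0.566,-0.173,0.21],Rt(np.radians(-12.1),-1)))
E
```

```text
(array([-2.6986e+00,  0.0000e+00,  2.0000e-04]), array([ 0.0323,  0.5111, -0.2767]))
```

>>> step_arm:
  moves:
    - [[-0.15,0,0,0.0,0.0426,-0.0231,1],[-0.3,0,0,0.0,0.085,-0.046,1],[-0.45,0,0,0.0,0.128,-0.069,1],[-0.6,0,0,0.0,0.17,-0.092,1],[-0.75,0,0,0.0,0.213,-0.115,1],[-0.9,0,0,0.0,0.256,-0.138,1],[-1.05,0,0,0.0,0.298,-0.161,1],[-1.2,0,0,0.0,0.341,-0.184,1],[-1.35,0,0,0.0,0.383,-0.207,1],[-1.5,0,0,0.0,0.426,-0.23,1],[-1.65,0,0,0.0,0.469,-0.254,1],[-1.8,0,0,0.0,0.511,-0.277,1]]

```text
clock: 1.75
tcp_pos: [0.5672, -0.171, 0.2425]
orientation: [0.688, -0.164, 0.688, 0.164]
wrist_force: [0.9, -1.3, 0.0]
finger_gap: 0.0852
```

```bash
python3 - <<'E'
from h import *
print(rel([0.566,-0.173,0.21],Rt(np.radians(-12.1),-1)),env.get_state()['joint_pos'])
E
```

```text
(array([-8.922e-01, -0.000e+00,  8.000e-04]), array([ 0.0325, -0.0013, -0.002 ])) [-4.28151829e-01  3.46886098e-01  9.40630128e-02  1.31726525e+00
 -1.65383343e-04  6.75194876e-01]
```

>>> step_arm:
  moves:
    - [[-0.15,0,0,0.01,-0.0013,-0.002,1],[-0.3,0,0,0.02,-0.0013,-0.002,1],[-0.45,0,0,0.03,-0.0013,-0.002,1],[-0.6,0,0,0.0325,-0.0013,-0.002,1],[-0.75,0,0,0.0325,-0.0013,-0.002,1],[-0.892,0,0,0.0325,-0.0013,-0.002,1],[-0.892,0,0,0.0325,-0.0013,-0.002,1],[-0.892,0,0,0.0325,-0.0013,-0.002,1]]

```text
clock: 2.55
tcp_pos: [0.5661, -0.1731, 0.2101]
orientation: [0.551, -0.444, 0.551, 0.443]
wrist_force: [-1.1, 0.7, -0.4]
finger_gap: 0.0857
```

```bash
python3 - <<'E'
from h import *
s,im,d=snap('wrist','w_mix')
print(s['tcp_pos'],s['qvel'].round(3))
for t in ['mixer_pad','mixer_catch']:
    print(t,[(np.round(o['uv'],1),round(o['confidence'],2)) for o in env.boxes_of('wrist',t)][:4])
print(rel([0.578,0.2,0.21],Rt(np.radians(-9.1),-1)))
E
```

```text
[ 0.56605404 -0.17306342  0.21007518] [ 0.001 -0.     0.001 -0.001 -0.    -0.005]
mixer_pad [(array([323.2, 192.6]), 0.67)]
mixer_catch []
(array([-0.0545, -0.0004,  0.0007]), array([-1.000e-04,  6.720e-02,  3.672e-01]))
```

View pics/w_mix.png

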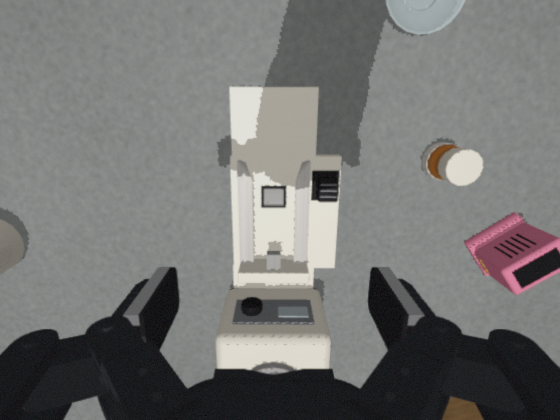

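The apron's front corners are at (230,87) and (319,87), the pad is at (325,185) and the stop is at about row 270. I'll overlay the model to refine the fit.

```bash
cat >> h.py <<'E'
def overlay(img,cam,pose,s,crop,fx,out,extra=None):
    f=dock(*pose); x0,y0,x1,y1=crop
    big=cv2.resize(img[y0:y1,x0:x1],None,fx=fx,fy=fx,interpolation=cv2.INTER_CUBIC)[:,:,::-1].copy()
    def ln(L,col):
        L=np.array(L,float); n=np.concatenate([np.linspace(L[i],L[i+1],10) for i in range(len(L)-1)])
        p=(proj(cam,f(n),s)-[x0,y0]+0.5)*fx
        cv2.polylines(big,[p.round().astype(np.int32).reshape(-1,1,2)],False,col,1)
    z=.014
    ln([[-.058,-.042,z],[-.145,-.042,z],[-.145,.042,z],[-.076,.042,z]],(0,0,255))
    for sg in (1,-1): ln([[-.058,sg*.036,.026],[.030,sg*.036,.026]],(0,255,0))
    ln([[-.062,.041,.036],[-.062,.065,.036],[-.038,.065,.036],[-.038,.041,.036],[-.062,.041,.036]],(255,0,0)) 
    ln([[-.060,.043,.036],[-.060,.063,.036],[-.040,.063,.036],[-.040,.043,.036]],(255,0,255)) 
    ln([[.030,-.036,.048],[.030,.036,.048]],(255,255,0))
    ln([[-.145,0,z],[.03,0,z]],(0,200,255))
    for e in (extra or []): ln(*e)
    cv2.imwrite('pics/'+out+'.png',big)
def S(z): return dict(tcp_pos=z['p'],orientation=z['q'])
E
python3 - <<'E'
from h import *
z=np.load('/tmp/w_mix.npz'); s=S(z)
P=ray('wrist',[(230,87),(319,87)],.014,s); print(P, np.linalg.norm(P[1]-P[0]))
v=P[0]-P[1]; a=np.arctan2(v[1],v[0])+np.pi/2; print(np.degrees(a)); a=np.arctan2(np.sin(a),np.cos(a)); m=P.mean(0)
print(m[:2]+.145*np.array([np.cos(a),np.sin(a)]))
print(ray('wrist',[(325,185)],.036,s))
overlay(z['im'],'wrist',(.615,-.1834,np.radians(-12.1)),s,(200,70,360,300),3.2,'ov1')
E
```

```text
[[ 0.46378968 -0.19242404  0.014     ]
 [ 0.48171248 -0.11018793  0.014     ]] 0.08416653379337913
-12.294960283095223
[ 0.6144254  -0.18218293]
[[ 0.5707952 -0.1227642  0.036    ]]
```

View pics/ov1.png

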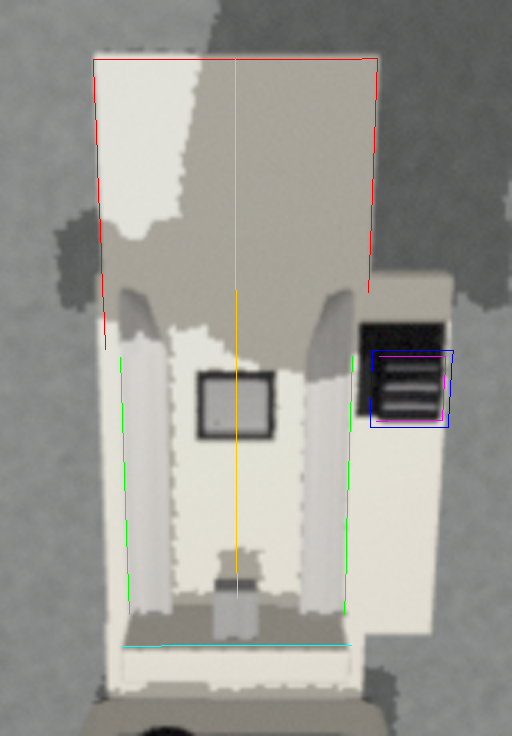

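>>> step_arm:
  moves:
    - [[-0.005,0,0,0,0.01,0.046,1],[-0.01,0,0,0,0.018,0.092,1],[-0.02,0,0,0,0.026,0.138,1],[-0.03,0,0,0,0.034,0.184,1],[-0.04,0,0,0,0.042,0.23,1],[-0.05,0,0,0,0.05,0.276,1],[-0.0545,0,0,0,0.058,0.322,1],[-0.0545,0,0,0,0.067,0.367,1],[-0.0545,0,0,0,0.067,0.367,1],[-0.0545,0,0,0,0.067,0.367,1]]

```text
clock: 3.7
tcp_pos: [0.5779, 0.2009, 0.2097]
orientation: [0.538, -0.46, 0.538, 0.459]
wrist_force: [-1.0, -0.6, 0.7]
finger_gap: 0.0857
```

```bash
python3 - <<'E'
from h import *
s,im,d=snap('wrist','w_ch')
print(s['tcp_pos'],s['qvel'].round(3))
pk=[([[-.03,-.017,.072],[.03,-.017,.072],[.03,.017,.072],[-.03,.017,.072],[-.03,-.017,.072]],(255,255,255))]
overlay(im,'wrist',(.627,.1935,np.radians(-9.1)),s,(190,70,350,300),3.2,'ov2',pk)
E
```

```text
[0.57788201 0.20088462 0.20967059] [-0.045 -0.007 -0.013  0.001 -0.003 -0.006]
```

View pics/ov2.png

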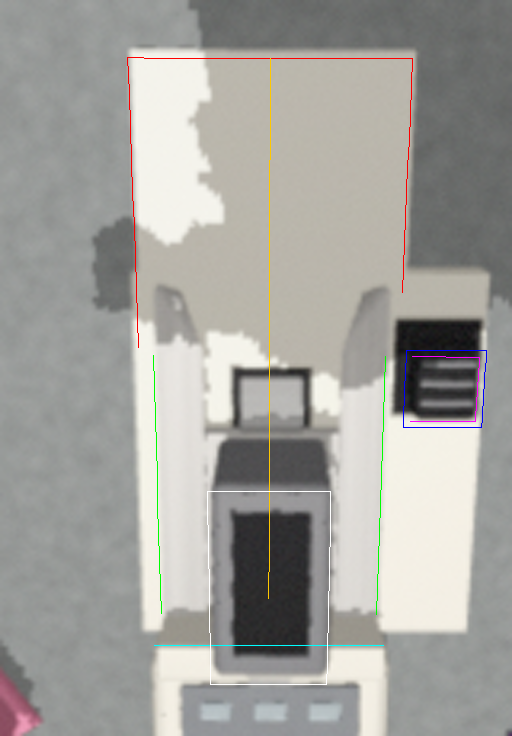

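```bash
python3 - <<'E'
from h import *
s,im,d=snap('wrist','w_ch2')
print(s['tcp_pos'],s['qvel'].round(3))
pk=[([[-.03,-.017,.072],[.03,-.017,.072],[.03,.017,.072],[-.03,.017,.072],[-.03,-.017,.072]],(255,255,255))]
overlay(im,'wrist',(.6244,.1945,np.radians(-9.1)),s,(190,70,350,300),3.2,'ov3',pk)
W=cloud('wrist',d,s)
f=dock(.6244,.1945,np.radians(-9.1))
P=f(np.array([[-.05,.053,.036],[0,0,.072]])); print(P)
for u,v in proj('wrist',P,s).round().astype(int): print(u,v,W[v,u])
print(rel(P[0]*[1,1,0]+[0,0,.07],Rt(np.radians(-9.1),-1)))
E
```

```text
[0.57807903 0.19974779 0.20977691] [-0.033 -0.007 -0.01  -0.    -0.    -0.003]
[[0.58341169 0.25474084 0.036     ]
 [0.6244     0.1945     0.072     ]]
330 188 [0.58312109 0.25434863 0.03782247]
275 251 [0.62366812 0.19426849 0.07397652]
(array([-0.0012, -0.0009,  0.0005]), array([0.1398, 0.0038, 0.056 ]))
```

View pics/ov3.png

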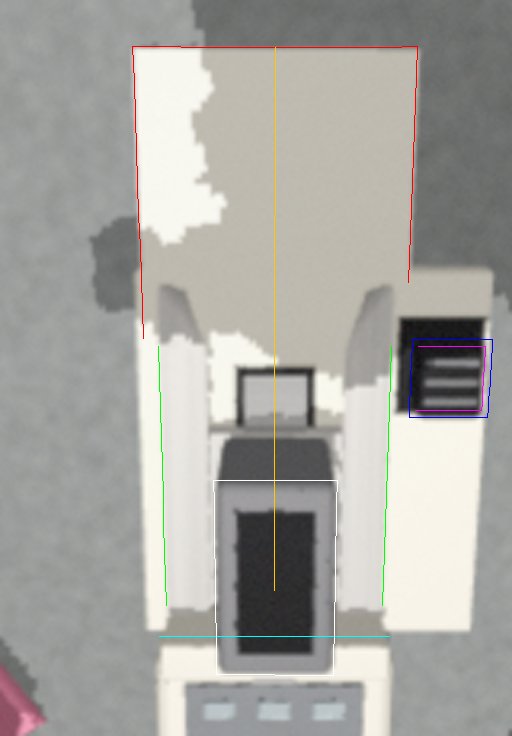

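The model fits to within about 1 mm: the pack top is at z≈0.073, and the pad top reads 0.038 against 0.036. Next I go above the pad with the fingers shut.

>>> step_arm:
  moves:
    - [[0,0,0,0.04,0.004,0.03,0.4],[0,0,0,0.085,0.004,0.056,0],[0,0,0,0.12,0.004,0.056,0],[0,0,0,0.14,0.004,0.056,0],[0,0,0,0.14,0.004,0.056,0],[0,0,0,0.14,0.004,0.056,0],[0,0,0,0.14,0.004,0.056,0]]

```text
clock: 4.5
tcp_pos: [0.5849, 0.2541, 0.0719]
orientation: [0.54, -0.459, 0.538, 0.457]
wrist_force: [-0.1, 0.1, 0.9]
finger_gap: -0.0002
```

```bash
python3 - <<'E'
from h import *
s,im,d=snap('wrist','w_pad')
print(s['tcp_pos'],s['finger_gap'],s['wrist_force'],rel([.5834,.2547,.05],Rt(np.radians(-9.1),-1)))
E
```

```text
[0.58488609 0.2541434  0.07189611] -0.0001876804800547487 [-0.14802932  0.11977665  0.87602766] (array([-0.0025,  0.0007,  0.004 ]), array([0.0221, 0.0017, 0.    ]))
```

View pics/w_pad.png

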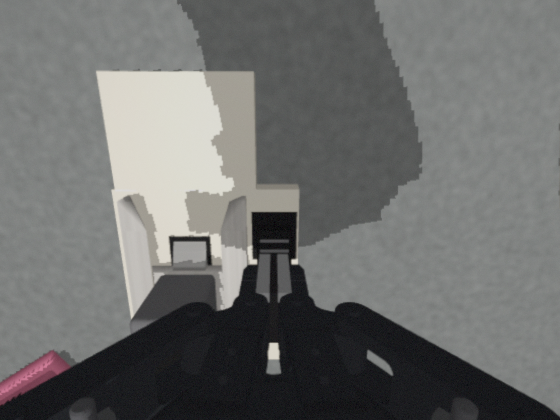

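The fingertips at (274,275) stand right over the black pad. I go down slowly.

>>> step_arm:
  moves:
    - [[0,0,0,0.012,0.0017,0,0],[0,0,0,0.02,0.0017,0,0],[0,0,0,0.024,0.0017,0,0],[0,0,0,0.027,0.0017,0,0],[0,0,0,0.029,0.0017,0,0]]

```text
clock: 5.05
tcp_pos: [0.5828, 0.2546, 0.0427]
orientation: [0.539, -0.459, 0.538, 0.457]
wrist_force: [-1.1, -0.5, 2.0]
finger_gap: -0.0004
```

>>> step_arm:
  moves:
    - [[0,0,0,0.002,0,0,0],[0,0,0,0.004,0,0,0],[0,0,0,0.005,0,0,0],[0,0,0,0.005,0,0,0]]

```text
clock: 5.45
tcp_pos: [0.5829, 0.2546, 0.038]
orientation: [0.539, -0.459, 0.538, 0.457]
wrist_force: [-1.2, -1.3, 2.8]
finger_gap: 0.0
```

```bash
python3 - <<'E'
from h import *
s,im,d=snap('wrist','w_pr')
print(s['tcp_pos'],s['wrist_force'])
E
```

```text
[0.58290934 0.25460998 0.03796361] [-1.18557991 -1.31096035  2.77352446]
```

View pics/w_pr.png

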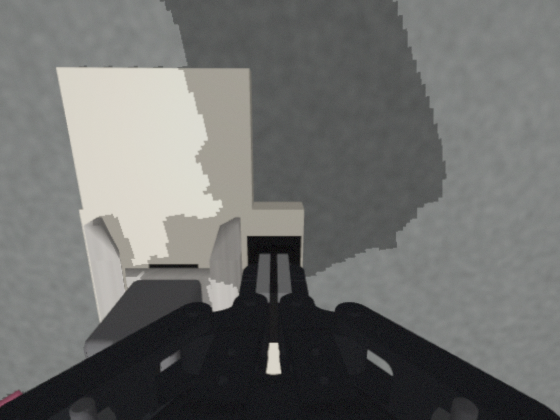

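>>> step_arm:
  moves:
    - [[0,0,0,0.001,0,0,0],[0,0,0,0.001,0,0,0]]

```text
clock: 5.7
tcp_pos: [0.5829, 0.2547, 0.0378]
orientation: [0.54, -0.459, 0.538, 0.457]
wrist_force: [-3.1, -0.8, 8.0]
finger_gap: 0.0001
```

>>> step_arm:
  moves:
    - [[0,0,0,-0.03,0,0,0],[0,0,0,-0.08,0,-0.01,0.3],[0,0,0,-0.115,-0.02,-0.04,0.6],[0,0,0,-0.115,-0.02,-0.055,1],[0,0,0,-0.115,-0.02,-0.055,1],[0,0,0,-0.115,-0.02,-0.055,1]]

```text
clock: 6.3
tcp_pos: [0.5929, 0.197, 0.1517]
orientation: [0.539, -0.458, 0.538, 0.457]
wrist_force: [0.3, 0.2, -0.6]
finger_gap: 0.072
```

```bash
python3 - <<'E'
from h import *
s,im,d=snap('wrist','w_ch3')
print(s['tcp_pos'],s['qvel'].round(3))
o=-.017
pk=[([[-.03+o,-.017,.072],[.03+o,-.017,.072],[.03+o,.017,.072],[-.03+o,.017,.072],[-.03+o,-.017,.072]],(255,255,255))]
overlay(im,'wrist',(.6244,.1945,np.radians(-9.1)),s,(170,50,380,280),3.2,'ov4',pk)
E
```

```text
[0.59286929 0.19698237 0.15170422] [ 0.017  0.014 -0.007  0.001  0.002  0.001]
```

View pics/ov4.png

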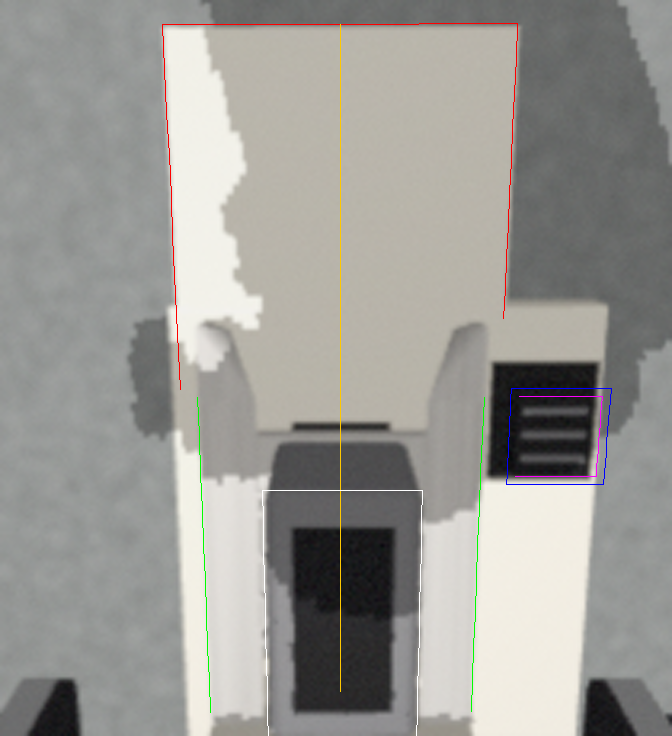

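The pack sprang about 17 mm out and lies over the tongue, so it is unlocked. Now the grasp.

```bash
python3 - <<'E'
from h import *
f=dock(.6244,.1945,np.radians(-9.1)); P=f(np.array([[-.017,0,.046]])); print(P,rel(P[0],Rt(np.radians(-9.1),-1)))
E
```

```text
[[0.60761397 0.19718869 0.046     ]] (array([-0.0023,  0.0001,  0.0012]), array([ 0.1053, -0.0148,  0.0023]))
```

>>> step_arm:
  moves:
    - [[-0.0023,0,0.001,0.03,-0.0148,0.0023,1],[-0.0023,0,0.001,0.07,-0.0148,0.0023,1],[-0.0023,0,0.001,0.095,-0.0148,0.0023,1],[-0.0023,0,0.001,0.105,-0.0148,0.0023,1],[-0.0023,0,0.001,0.105,-0.0148,0.0023,1]]

```text
clock: 6.85
tcp_pos: [0.6055, 0.1977, 0.0436]
orientation: [0.536, -0.458, 0.539, 0.46]
wrist_force: [-0.2, -0.0, 0.3]
finger_gap: 0.0855
```

>>> step_arm:
  force: 50
  moves:
    - [[0,0,0,0,0,0,0.6],[0,0,0,0,0,0,0.4],[0,0,0,0,0,0,0.2],[0,0,0,0,0,0,0.2],[0,0,0,0,0,0,0.2],[0,0,0,0,0,0,0.2]]

```text
clock: 7.45
tcp_pos: [0.6064, 0.1978, 0.045]
orientation: [0.537, -0.458, 0.539, 0.46]
wrist_force: [-1.1, 0.0, 6.1]
finger_gap: 0.0331
```

```bash
python3 - <<'E'
from h import *
s,im,d=snap('wrist','w_gr')
print(s['tcp_pos'],s['finger_gap'],s['wrist_force'],s['ft_torque'])
f=dock(.6244,.1945,np.radians(-9.1))
for x,z in [(-.06,.046),(-.14,.046)]:
  print(rel(f(np.array([[x,0,z]]))[0],Rt(np.radians(-9.1),-1)))
E
```

```text
[0.60635839 0.19783233 0.04501654] 0.03313627406533564 [-1.06547098  0.03463275  6.11675777] [0.13406762 0.15452709 0.04305642]
(array([ 0.001 , -0.0005, -0.0024]), array([-0.0008,  0.0417, -0.0004]))
(array([ 0.001 , -0.0005, -0.0024]), array([-0.0006,  0.1217, -0.0004]))
```

View pics/w_gr.png

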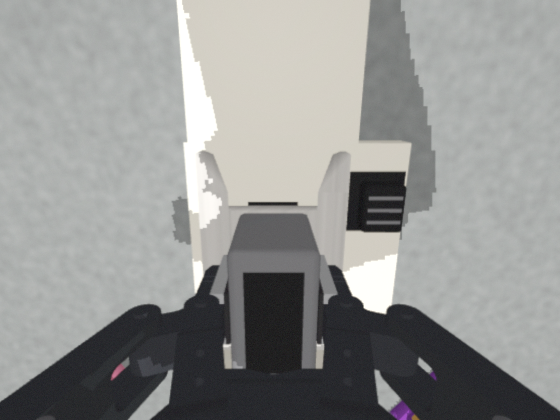

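>>> step_arm:
  moves:
    - [[0,0,-0.002,-0.001,0,-0.0002,0.2],[0,0,-0.002,-0.001,0.015,-0.0004,0.2],[0,0,-0.002,-0.001,0.03,-0.0004,0.2],[0,0,-0.002,-0.001,0.045,-0.0004,0.2],[0,0,-0.002,-0.001,0.06,-0.0004,0.2],[0,0,-0.002,-0.001,0.075,-0.0004,0.2]]

```text
clock: 8.1
tcp_pos: [0.5311, 0.2091, 0.0457]
orientation: [0.537, -0.459, 0.539, 0.459]
wrist_force: [-0.4, -0.7, -2.5]
finger_gap: 0.0332
```

```bash
python3 - <<'E'
from h import *
s,im,d=snap('wrist','w_dr')
print(s['tcp_pos'],s['finger_gap'],s['wrist_force'],s['ft_torque'])
f=dock(.6244,.1945,np.radians(-9.1))
for x,z in [(-.145,.046)]:
  print(rel(f(np.array([[x,0,z]]))[0],Rt(np.radians(-9.1),-1)))
E
```

```text
[0.53110284 0.20905567 0.04570531] 0.033240666740950144 [-0.38329597 -0.66974677 -2.53535362] [-0.00364391  0.03948326  0.01272512]
(array([ 0.0018, -0.0019, -0.0052]), array([-0.0004,  0.0474,  0.0007]))
```

View pics/w_dr.png

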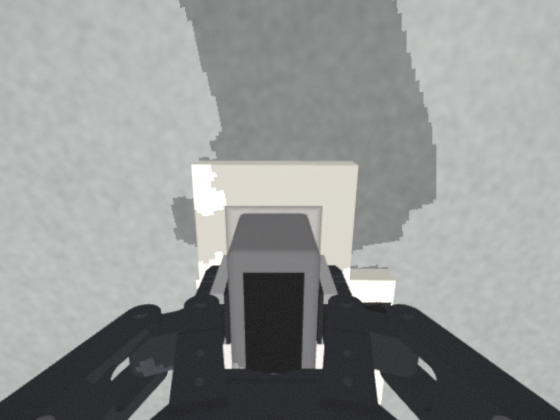

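```bash
python3 - <<'E'
from h import *
z=np.load('/tmp/w_dr.npz'); s=S(z)
im=z['im']; cv2.imwrite('pics/crop_dr.png',cv2.resize(im[150:300,180:370],None,fx=4,fy=4,interpolation=cv2.INTER_CUBIC)[:,:,::-1])
f=np.radians(-9.1); X=np.array([np.cos(f),np.sin(f)]); Y=np.array([-X[1],X[0]])
for uv,zz in [((230,250),.073),((317,250),.073),((227,206),.024),((322,206),.024)]:
    P=ray('wrist',[uv],zz,s)[0]; dd=P[:2]-s['tcp_pos'][:2]; print(uv,dd@X,dd@Y)
q=s['tcp_pos'][:2]-np.array([.6244,.1945]); print(q@X,q@Y)
W=cloud('wrist',z['d'],s)
print(W[258:266:4,240:310:20,2], W[300:350:25,260:300:20,2])
E
```

```text
(230, 250) -0.028932480871407405 -0.01498675559639634
(317, 250) -0.02897845869047994 0.015724862561596085
(227, 206) -0.03056747607722589 -0.022684173984142714
(322, 206) -0.030631166961059126 0.024396300089458155
-0.0944250017700049 -0.00038322630361294893
[[0.07326793 0.07325239 0.07320007 0.07306638]
 [0.07411359 0.07362905 0.07423628 0.07388861]] [[0.0743484  0.07373298]
 [0.07411084 0.07494777]]
```

View pics/crop_dr.png

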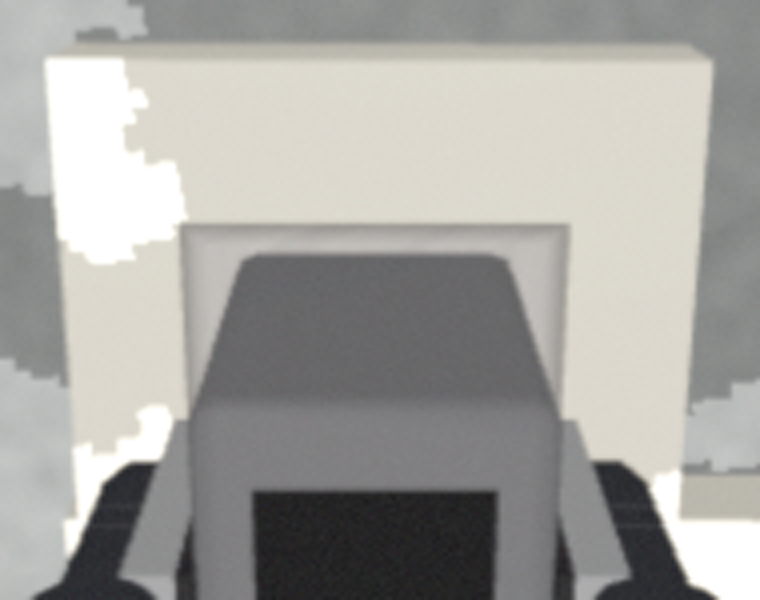

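>>> step_arm:
  moves:
    - [[0,0,0,-0.001,0.015,0,0.2],[0,0,0,-0.001,0.03,0.0005,0.2],[0,0,0,-0.001,0.045,0.0007,0.2],[0,0,0,-0.01,0.047,0.0007,0.2],[0,0,0,-0.04,0.047,0.0007,0.2],[0,0,0,-0.08,0.047,0.0007,0.2],[0,0,0,-0.1,0.047,0.0007,0.2]]

```text
clock: 8.85
tcp_pos: [0.4845, 0.2177, 0.1494]
orientation: [0.538, -0.459, 0.538, 0.459]
wrist_force: [1.0, 0.6, -1.8]
finger_gap: 0.0337
```

```bash
python3 - <<'E'
from h import *
s=env.get_state(); print(s['tcp_pos'],s['finger_gap'],s['wrist_force'],s['joint_pos'].round(3))
print(rel([.4875,-.156,.145],Rt(np.radians(-12.15),-1)))
E
```

```text
[0.48452415 0.21771858 0.14936467] 0.0336822466924408 [ 1.03574512  0.59395943 -1.79756423] [ 0.271  0.276 -0.238  1.057  0.     0.428]
(array([ 0.0548, -0.0002, -0.0006]), array([ 0.0044, -0.0615, -0.3686]))
```

>>> step_arm:
  moves:
    - [[0.005,0,0,0.0,-0.004,-0.025,0.2],[0.012,0,0,0.0,-0.011,-0.065,0.2],[0.018,0,0,0.0,-0.018,-0.108,0.2],[0.025,0,0,0.0,-0.025,-0.15,0.2],[0.03,0,0,0.0,-0.032,-0.192,0.2],[0.036,0,0,0.0,-0.039,-0.234,0.2],[0.042,0,0,0.0,-0.046,-0.276,0.2],[0.048,0,0,0,-0.053,-0.318,0.2],[0.053,0,0,0.002,-0.059,-0.35,0.2],[0.0548,0,0,0.0044,-0.0615,-0.3686,0.2],[0.0548,0,0,0.0044,-0.0615,-0.3686,0.2],[0.0548,0,0,0.0044,-0.0615,-0.3686,0.2]]

```text
clock: 10.05
tcp_pos: [0.4877, -0.1566, 0.1453]
orientation: [0.55, -0.444, 0.55, 0.444]
wrist_force: [-0.5, 0.4, -2.3]
finger_gap: 0.0336
```

```bash
python3 - <<'E'
from h import *
s,im,d=snap('wrist','w_m2')
print(s['tcp_pos'],s['qvel'].round(3),s['finger_gap'])
overlay(im,'wrist',(.6136,-.1831,np.radians(-12.15)),s,(130,60,430,270),2.6,'ov5')
f=dock(.6136,-.1831,np.radians(-12.15))
for z in(.07,.049): print(rel(f(np.array([[-.125,0,z]]))[0],Rt(np.radians(-12.15),-1)))
snap('top','top2');snap('scene','sc2')
E
```

```text
[ 0.4877468  -0.15657094  0.14526884] [ 0.029 -0.007 -0.013  0.     0.002 -0.   ] 0.033588545148557886
(array([-0.0001,  0.0002, -0.0006]), array([ 0.0752, -0.0039, -0.0002]))
(array([-0.0001,  0.0002, -0.0006]), array([ 0.0962, -0.0039, -0.0002]))
```

View pics/ov5.png

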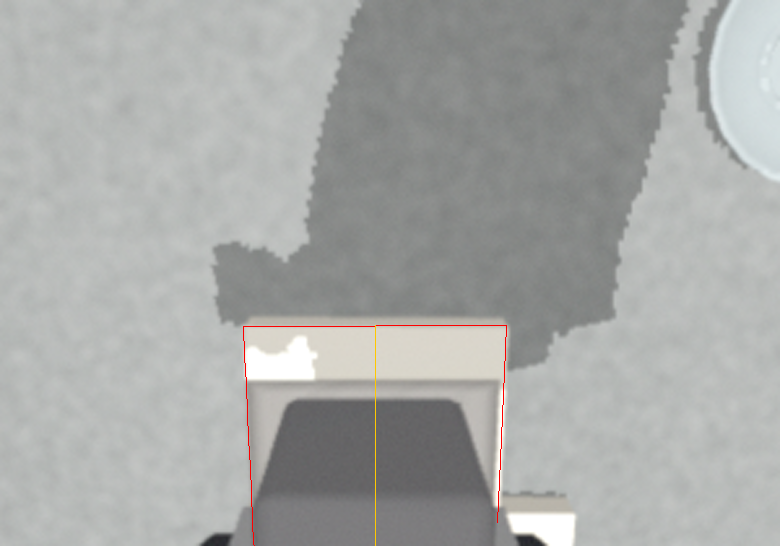

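View pics/sc2.png

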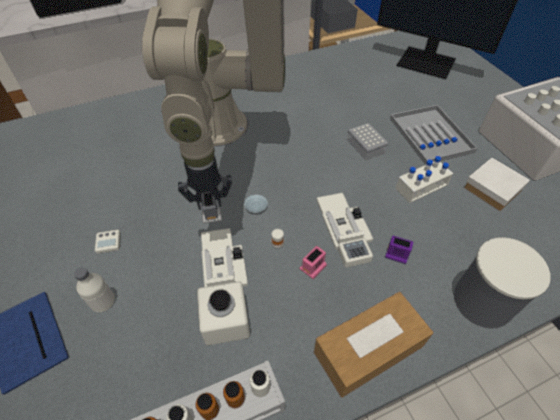

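>>> step_arm:
  moves:
    - [[0,0,0,0.03,-0.002,-0.0002,0.2],[0,0,0,0.065,-0.0035,-0.0002,0.2],[0,0,0,0.09,-0.0039,-0.0002,0.2],[0,0,0,0.098,-0.0039,-0.0002,0.2],[0,0,0,0.0985,-0.0039,-0.0002,0.2],[0,0,0,0.0985,-0.0039,-0.0002,0.2]]

```text
clock: 10.8
tcp_pos: [0.4921, -0.1558, 0.0475]
orientation: [0.55, -0.445, 0.55, 0.445]
wrist_force: [0.9, -0.5, -1.4]
finger_gap: 0.0338
```

```bash
python3 - <<'E'
from h import *
s,im,d=snap('wrist','w_m3')
print(s['tcp_pos'],s['qvel'].round(3),s['wrist_force'],s['ft_torque'])
cv2.imwrite('pics/crop_m3.png',cv2.resize(im[120:330,130:430],None,fx=2.6,fy=2.6)[:,:,::-1])
f=dock(.6136,-.1831,np.radians(-12.15))
overlay(im,'wrist',(.6136,-.1831,np.radians(-12.15)),s,(130,120,430,330),2.6,'ov6')
for x in(-.07,-.04,0): print(rel(f(np.array([[x,0,.0465]]))[0],Rt(np.radians(-12.15),-1)))
E
```

```text
[ 0.49207664 -0.15581719  0.04749868] [-0.006 -0.008  0.008 -0.001 -0.002 -0.001] [ 0.94634375 -0.46770196 -1.36689327] [-0.04026854 -0.01929983  0.01676101]
(array([ 0.0021, -0.0004,  0.0013]), array([ 0.0014, -0.0542, -0.001 ]))
(array([ 0.0021, -0.0004,  0.0013]), array([ 0.0014, -0.0842, -0.001 ]))
(array([ 0.0021, -0.0004,  0.0013]), array([ 0.0014, -0.1242, -0.0011]))
```

View pics/ov6.png

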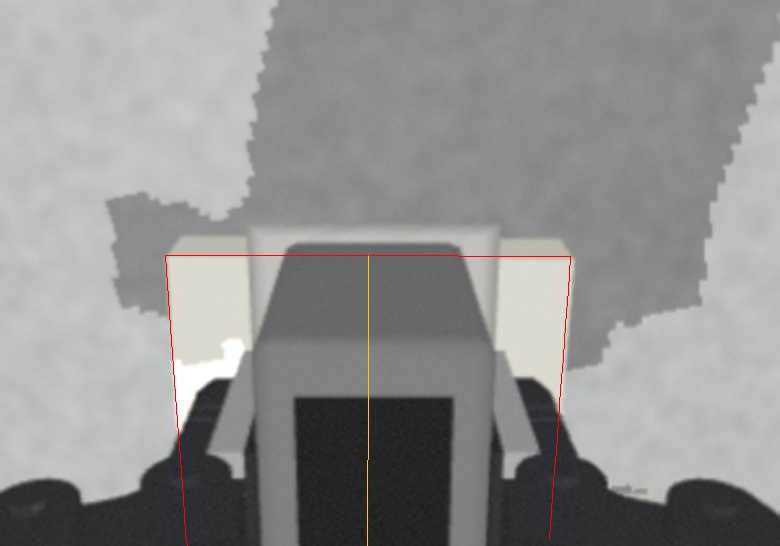

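>>> step_arm:
  moves:
    - [[0.002,0,0.001,0.001,-0.005,-0.0012,0.2],[0.002,0,0.001,0.001,-0.02,-0.0012,0.2],[0.002,0,0.001,0.001,-0.032,-0.0012,0.2],[0.002,0,0.001,0.001,-0.044,-0.0012,0.2],[0.002,0,0.001,0.001,-0.054,-0.0012,0.2]]

```text
clock: 11.35
tcp_pos: [0.5462, -0.1689, 0.0475]
orientation: [0.55, -0.445, 0.55, 0.444]
wrist_force: [-1.5, 0.4, -1.8]
finger_gap: 0.0333
```

```bash
python3 - <<'E'
from h import *
s,im,d=snap('wrist','w_m4')
print(s['tcp_pos'],s['wrist_force'],s['ft_torque'])
f=dock(.6136,-.1831,np.radians(-12.15))
overlay(im,'wrist',(.6136,-.1831,np.radians(-12.15)),s,(130,70,430,300),2.6,'ov7')
for x in(-.04,0,.0025): print(rel(f(np.array([[x,0,.046]]))[0],Rt(np.radians(-12.15),-1)))
E
```

```text
[ 0.54620734 -0.16891472  0.04749198] [-1.5129443   0.35433693 -1.78004146] [ 0.09903046  0.32336047 -0.00726183]
(array([ 0.0002, -0.0006,  0.0033]), array([ 0.0017, -0.0273,  0.0004]))
(array([ 0.0002, -0.0006,  0.0033]), array([ 0.0018, -0.0673,  0.0004]))
(array([ 0.0002, -0.0006,  0.0033]), array([ 0.0018, -0.0698,  0.0004]))
```

View pics/ov7.png

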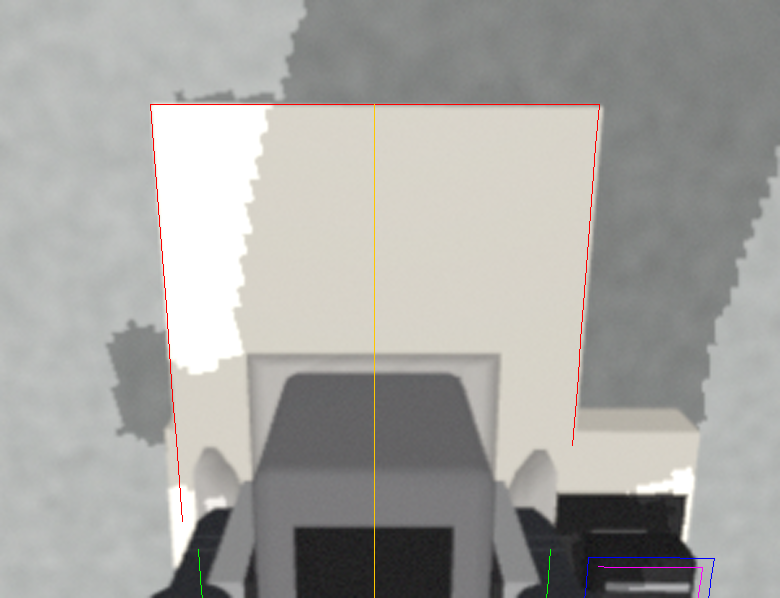

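>>> step_arm:
  moves:
    - [[0,0,0.002,0.0005,-0.012,0.0003,0.2],[0,0,0.002,0.0008,-0.024,0.0003,0.2],[0,0,0.002,0.001,-0.036,0.0003,0.2],[0,0,0.002,0.001,-0.046,0.0003,0.2],[0,0,0.002,0.001,-0.054,0.0003,0.2]]

```text
clock: 11.9
tcp_pos: [0.6008, -0.1806, 0.0469]
orientation: [0.55, -0.445, 0.55, 0.444]
wrist_force: [-3.2, 0.6, 0.4]
finger_gap: 0.0334
```

```bash
python3 - <<'E'
from h import *
s,im,d=snap('wrist','w_m5')
print(s['tcp_pos'],s['wrist_force'],s['ft_torque'],s['finger_gap'])
cv2.imwrite('pics/crop_m5.png',cv2.resize(im[70:300,130:430],None,fx=2.6,fy=2.6)[:,:,::-1])
f=dock(.6136,-.1831,np.radians(-12.15))
for x in(0,.0025): print(rel(f(np.array([[x,0,.046]]))[0],Rt(np.radians(-12.15),-1)))
E
```

```text
[ 0.60084797 -0.18056723  0.04694318] [-3.24987401  0.58626702  0.3944533 ] [ 0.12783069  0.8015803  -0.03498731] 0.033351454124836914
(array([ 0.0003, -0.0008,  0.0016]), array([ 0.0009, -0.0121,  0.0002]))
(array([ 0.0003, -0.0008,  0.0016]), array([ 0.0009, -0.0146,  0.0002]))
```

View pics/crop_m5.png

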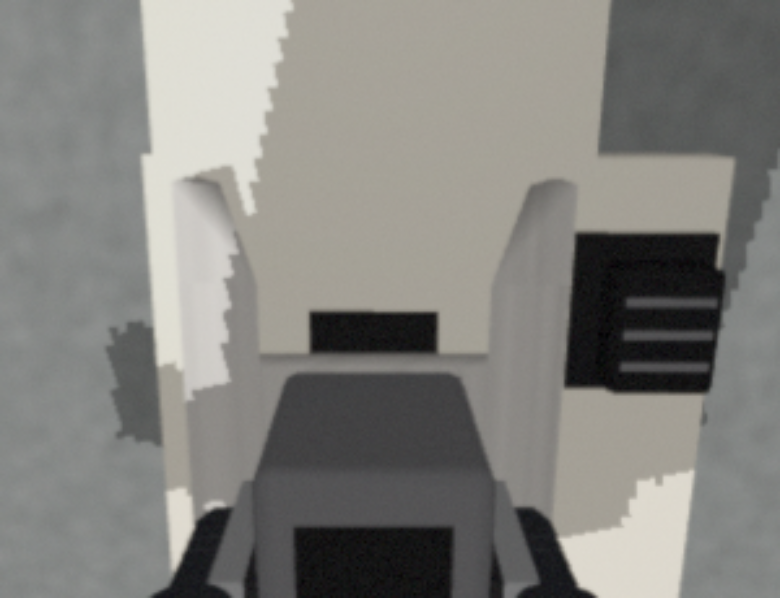

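The pack is riding over the tongue: the slot at (373,330) in the crop shows dark. I push on to the stop.

>>> step_arm:
  moves:
    - [[0,0,0.001,0.0005,-0.006,0.0002,0.2],[0,0,0.001,0.0005,-0.011,0.0002,0.2],[0,0,0.001,0.0005,-0.014,0.0002,0.2],[0,0,0.001,0.0005,-0.016,0.0002,0.2],[0,0,0.001,0.0005,-0.016,0.0002,0.2]]

```text
clock: 12.45
tcp_pos: [0.6151, -0.1833, 0.0457]
orientation: [0.549, -0.443, 0.551, 0.445]
wrist_force: [-8.7, 2.0, 0.7]
finger_gap: 0.034
```

```bash
python3 - <<'E'
from h import *
s,im,d=snap('wrist','w_m6')
print(s['tcp_pos'],s['wrist_force'],s['ft_torque'],s['finger_gap'])
cv2.imwrite('pics/crop_m6.png',cv2.resize(im[70:300,130:430],None,fx=2.6,fy=2.6)[:,:,::-1])
f=dock(.6136,-.1831,np.radians(-12.15))
for x in(0,.0025): print(rel(f(np.array([[x,0,.046]]))[0],Rt(np.radians(-12.15),-1)))
E
```

```text
[ 0.61508221 -0.18334852  0.0456939 ] [-8.69496484  2.02867819  0.68780472] [ 0.1966472   1.69364552 -0.07368905] 0.033998962155121305
(array([-0.0001, -0.0007, -0.0043]), array([-0.0003,  0.0015, -0.0001]))
(array([-0.0001, -0.0007, -0.0043]), array([-0.0003, -0.001 , -0.0001]))
```

View pics/crop_m6.png

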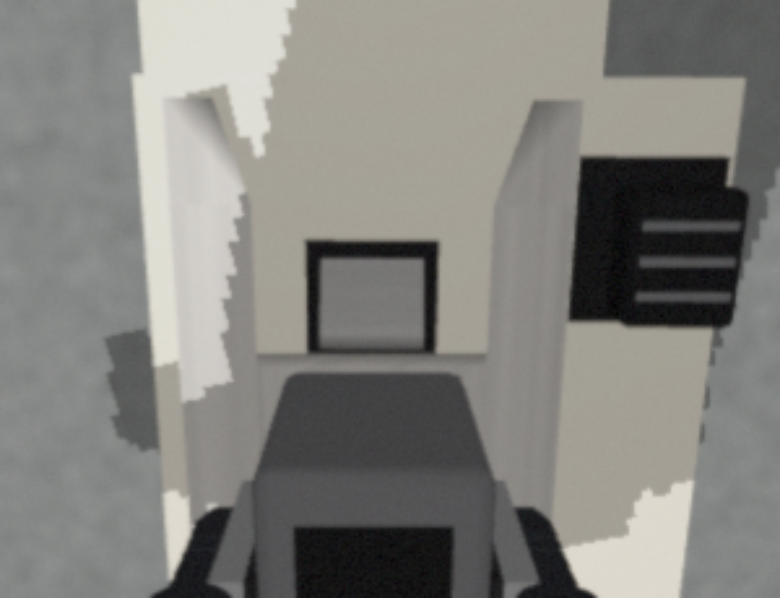

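The tongue is up behind the pack and the pad has risen. One small extra push makes sure it reaches the stop.

>>> step_arm:
  moves:
    - [[0,0,0,0,-0.002,0,0.2],[0,0,0,0,-0.003,0,0.2]]

```text
clock: 12.7
tcp_pos: [0.6152, -0.1833, 0.0451]
orientation: [0.548, -0.441, 0.553, 0.447]
wrist_force: [-11.5, 2.2, 5.2]
finger_gap: 0.0336
```

>>> step_arm:
  force: 20
  moves:
    - [[0,0,0,0,0.002,0,0.3],[0,0,0,0,0.002,0,0.5],[0,0,0,0,0.001,0,1],[0,0,0,0,0.001,0,1],[0,0,0,0,0.001,0,1],[0,0,0,0,0.001,0,1]]

```text
clock: 13.3
tcp_pos: [0.6146, -0.1831, 0.0452]
orientation: [0.548, -0.442, 0.553, 0.447]
wrist_force: [-0.2, -0.1, 0.0]
finger_gap: 0.0855
```

>>> step_arm:
  moves:
    - [[0,0,0,-0.02,0,0,1],[0,0,0,-0.06,0,0,1],[0,0,0,-0.1,0.02,0,1],[0,0,0,-0.14,0.04,0,1],[0,0,0,-0.16,0.06,0,1],[0,0,0,-0.16,0.06,0,1],[0,0,0,-0.16,0.06,0,1]]

```text
clock: 14.0
tcp_pos: [0.5579, -0.1709, 0.2063]
orientation: [0.548, -0.442, 0.552, 0.446]
wrist_force: [0.4, 0.1, -0.2]
finger_gap: 0.0854
```

```bash
python3 - <<'E'
from h import *
s,im,d=snap('wrist','w_end')
print(s['tcp_pos'],s['wrist_force'],s['qvel'].round(3))
pk=[([[-.03,-.017,.072],[.03,-.017,.072],[.03,.017,.072],[-.03,.017,.072],[-.03,-.017,.072]],(255,255,255))]
overlay(im,'wrist',(.6136,-.1831,np.radians(-12.15)),s,(190,50,370,290),3,'ov8',pk)
W=cloud('wrist',d,s); f=dock(.6136,-.1831,np.radians(-12.15))
P=f(np.array([[-.05,.053,.036],[0,0,.072]]))
for u,v in proj('wrist',P,s).round().astype(int): print(u,v,W[v,u])
snap('top','top3')
a=np.load('/tmp/top0.npz')['im'].astype(int); b=np.load('/tmp/top3.npz')['im'].astype(int)
cv2.imwrite('pics/diff.png',np.clip(np.abs(a-b).max(2)*2,0,255).astype(np.uint8))
E
```

```text
[ 0.55786579 -0.17087052  0.20626394] [ 0.43771719  0.08282284 -0.24622943] [ 0.001  0.039 -0.015 -0.008  0.002 -0.   ]
328 201 [ 0.57619468 -0.12063777  0.03644016]
273 264 [ 0.61244768 -0.18274472  0.07366904]
```

View pics/ov8.png

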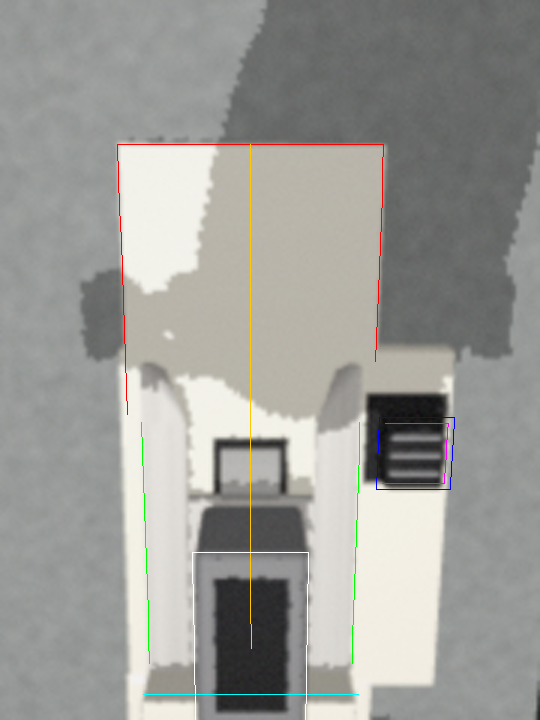

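View pics/top3.png

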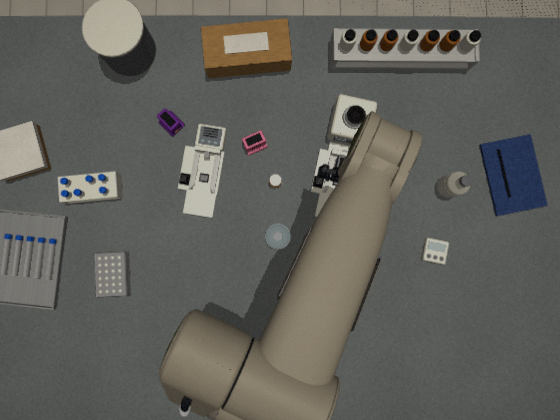

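The wrist view matches the first look at the locked pack in the cradle. The pack outline fits the seat model, the tongue stands up behind its tail, and the pad top is at about 36 mm. The top view shows the bystanders in their old pixels.

```bash
python3 - <<'E'
from h import *
print(env.hand_in(), env.get_state()['wrist_force'])
E
```

```text
the job is handed in; nothing more can be done
the job is handed in; nothing more can be done
```

The pack is locked in the mixer's bay, nose first, and I handed the job in at about 14 s. I pressed the cradle's catch about 9 mm, and the pack sprang roughly 17 mm out. I gripped it, drew it straight out, carried it over to the mixer and pushed it in past the tongue to the stop (about 11 N). Then I let go and backed off.

Last checks:
- **Pack:** its outline lies on the measured seat to about 1 mm, within the calibration's stated 2 mm.
- **Catch:** the mixer's tongue stands up behind the pack's tail, and its pad top reads 36.4 mm, against 36 mm when up.
- **Gripper:** it is open and about 160 mm higher than when it let go, with wrist force near zero.
- **Bystanders:** in the top picture those in view stand where they were.

No check failed. The first depth reading of the cradle's pad was about 2 mm high (37.8 against 36 mm), so I judged the press by force. `hand_in` gives no verdict, so I can't confirm the result beyond these checks.

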